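# Move the battery pack from the charger to the label printer

## Robot

A 6-joint arm with a two-finger parallel gripper is mounted at the origin on the work surface. World frame = base frame: x ahead of the robot, y to its left, z up, the work surface at z = 0. Lengths are in m, angles in degrees, forces in N, time in s.
With the tool pointing down it reaches from about 0.4 to 0.825 m from the base axis. Payload 7 kg.
Tool frame: the origin (TCP) lies midway between the tips of the shut fingers; the grasp point (between the pads) lies r.grip_depth behind it (r.grip_depth is the distance from the TCP to the grasp point, in m); z points along the fingers, y is the line along which they close (so a half turn about z gives the same grasp; the last joint's range is limited). The gripper opens to 88 mm and grips with 3 to 60 N. Pads are 19 mm wide; open, the fingers measure 130 mm over their backs; the gripper's body (78 mm by 193 mm) begins 47 mm behind the grasp point.
Start: joints at [87.153, 20.546, 0.682, 0, -70.136, -16.507], TCP at [0.224, 0.637, 0.227] pointing down, gripper open.
Joint ranges: [-176.03, 176.03], [-82.01, 121.73], [-58.28, 71.71], [-173.87, 95.51], [-174.79, -0.11], [-173.66, 173.66]. Speed limits (degrees/s): [136.94, 136.94, 172.46, 180, 180, 180].

## Interface

Orientations are given as [roll, pitch, yaw] about the fixed x, y, z axes, in that order (R = Rz(yaw) Ry(pitch) Rx(roll)).
In Python, from plant import r gives the robot as it stands.
- The arm moves only by the shell command python3 -m pendant 'ROWS' [OPENING] [FORCE]. ROWS is a JSON object with one list for each field, all of the same length, 1 to 12, a row being the entries at one place: sx, sy, sz (the shift in parts of the range, where 1.0 means 0.8 m), rx, ry, rz (a rotation vector in normalised numbers (1 is 360 degrees)); each row is the pose to reach, as a shift and turn from the pose commanded when the command began, along the tool's axes at that moment; what a row does not reach only later rows make up. A row lasts 1/12 s, in which the tool goes at most 0.0417 m and 7.16 degrees, less where a joint would pass 70% of its speed; a pose out of reach is approached as far as the arm can. OPENING is the finger opening in m, set as the command begins (- or left out keeps the last). The fingers move at their own pace and stop on an object; FORCE is the grip in N (left out, the last holds). Time passes only in rows, so rows that do not move let the fingers close. It prints the time, the measured TCP pose, the force, the opening and the grip force at its end. A shift or turn number past 1, either way, is cut back to 1. Input that does not fit is refused with a message, and nothing moves.
- r.get_state(): the state, without advancing time (a new reading comes with each control period).
- r.capture(name): name is "side" or "top" or "wrist"; returns a dict with "frame" (420x560x3 uint8, red, green, blue), "z_map" (420x560 float32, m along the optical axis (not along the pixel's ray), 0 where there is no reading), "fx", "fy", "cx", "cy" (pixels), "cam_to_world" (4x4, takes a point from camera to world coordinates). Camera axes: x right, y down, z forward; pixel columns grow to the right and rows downward; lengths in m; the calibration is good to about 2 mm. A picture is of the moment at which its call begins.
- r.close_job(): hands the job in; it is judged then, once.
The state is a dict: "time_s": time; "joints": joint angles; "qd": joint speeds; "joint_torque": joint torques, N m; "tcp_pos": TCP position; "eef_rot": TCP orientation; "contact_force": force on the tool from outside, world axes, zero at the start; "moment": the same for the moment, N m; "gripper_width": finger opening in m; "gripper_force": force on a finger pad.
Only numpy, scipy, OpenCV 4.12 (cv2) and the standard library are available. Lean on these libraries where they do the work, as an engineer would, in place of code of your own. Each camera call takes 0.05 s, during which the arm holds its last target. There are 200 camera calls.

## Task

Move the charged battery pack from the charger to the shop's label printer: press the charger's catch so that the pack springs free, slide it out, then slide it into the printer's dovetail until the catch clicks and holds it, and let go. Push gently, feeling for the click: do not wrench the pack against a closed catch or ram it against the end stop, and leave the jar, the tin and the truffle box standing where they are.

Things in the scene. Friction and masses are not known exactly. Their poses are not given: they have to be found in the camera images.
- pack: Black battery pack, 0.21 to 0.34 kg, 68 mm long (x), 46 mm high, starts locked in the charger. Origin: centre of the underside of its dovetail foot; x = push-in direction, z up. The foot is 10 mm high, 58 mm wide near the bottom, about 48 mm at the top. Underside notch (5.5 mm deep, x = +4 to +18 mm) takes the catch's tooth.
- pack_grip (a point): Middle of the pack's grip body, 35 mm above the pack's origin. The body is 40 mm wide (y), 68 mm long (x), with flat upright sides from 10 to 46 mm above the origin; grasp it across y, fingertips clear of the rails. While the nose is over a raised tooth (pack 0 to 28 mm short of locked) the tooth's spring can lift the nose by 2 mm; a pack held tilted may bind in the rails.
- charger: Fixed grey charger. Origin on the table under the locked pack; x = push-in direction, y across. Flat deck 14 mm above the table, 96 mm wide, x = -113 to +96 mm. End stop x = +36 to +48 mm, 38 mm high; its plunger springs the released pack from x = 0 back to -12 to -25 mm (3.5 to 2.2 N); then draw it out along -x with a few N. Housing x = 96 to 146 mm, 42 mm high.
- charger_mouth (a point): Entry of the charger's dovetail, on the deck at x = -44 mm. Aluminium rails, flared from x = -44 to -34 mm, straight from -34 to +34 mm, 10.5 mm high above the deck, 85 mm over the outsides; play 1.5 mm to each side of the pack and 2.5 mm upward. With its origin at x = -80 mm the pack is free. Over 30 N of pull on the catch's tooth damages it.
- charger_pad (a point): Centre of the top of the charger's steel thumb pad (22 mm along x, 32 mm along y), 52 mm above the table at rest, at x = 70 mm, in the 48 mm gap between end stop and housing. Pushed straight down 6 mm it sinks the catch: about 3 N of spring, up to 8 N with friction. From about 5 mm the pack springs free.
- charger_catch (a joint): How far the charger's catch is sunk, m: 0 = up (holding the pack), 0.006 = fully pressed.
- printer: Fixed grey label printer, its dovetail on a front deck like the charger's (14 mm above the table, x = -113 to +106 mm). Origin on the table under the dovetail's middle; x = push-in direction. Catch and end stop are set by screw, differently each time: the pack locks with its origin at x = 0 to +14 mm and meets the stop 2 mm further. Housing x = 106 to 211 mm, 116 mm wide, 80 mm high.
- printer_mouth (a point): Entry of the printer's dovetail, on the deck at x = -44 mm; rails and play as on the charger. In front lies 69 mm of flat deck on which the pack can be laid. Over 30 N of push on the end stop damages it.
- printer_catch (a joint): How far the printer's catch is sunk, m: 0 = up (no pack, or pack locked), about 0.005 while the nose rides over it (from 28 mm before the locked place, 3 to 8 N), 0.006 = full. From 12 mm before, a plunger pushes back; 5 to 12 N at the end, then the tooth clicks up. Let go earlier and the pack is loose or pushed back.
- jar: Jar of spread, 62 mm diameter, 75 mm high, origin under its centre. Bystander.
- tin: Tin, 72 mm diameter, 85 mm high, origin under its centre. Bystander.
- truffle_box: Flat carton of truffles, 85 x 140 x 30 mm, origin under its centre. Bystander.

How it is judged (in metres and radians):
On the way, in this order (a step that is already met when the one before it is completed fails the run):
1. the charger's catch is pressed down (value of joint charger_catch above 0.004 m).
2. the pack has been slid out of the charger (x of pack in the frame of charger below -0.07 m).
3. the pack's foot is in the printer's dovetail, riding over the catch (value of joint printer_catch above 0.003 m and x of pack in the frame of printer between -0.03 and 0.015 m and y of pack in the frame of printer between -0.004 and 0.004 m and z of pack in the frame of printer below 0.019 m).
At the end, for the whole second after the job is handed in: The pack is locked in the printer's dovetail: its origin 4 mm short of to 19 mm beyond the dovetail's middle along the push-in direction, within 4 mm sideways, 11 to 18 mm above the table, straight and level within 0.08 rad, the printer's catch up (sunk less than 2 mm), and at rest (value of joint printer_catch below 0.002 m and x of pack in the frame of printer between -0.004 and 0.019 m and y of pack in the frame of printer between -0.004 and 0.004 m and z of pack in the frame of printer between 0.011 and 0.018 m and angle between the x axis of pack and the x axis of printer, either way round below 0.08 rad and angle between pack's own z axis and vertical below 0.08 rad and linear speed of pack below 0.01 m/s); the robot touches nothing.
It fails at once if pack rammed against the printer's end stop with more than 30 N (contact force between pack and printer_stop_c0 above 30 N).
It fails at once if pack wrenched against the tooth of the charger's catch with more than 30 N (contact force between pack and charger_catch_c0 above 30 N).
It fails at once if a bystander is shifted or tipped (distance of any of jar, tin, truffle_box from where it was at the start of the episode above 0.02 m or angle between any of jar, tin, truffle_box's own z axis and vertical above 0.3 rad).
It also fails if it takes over 61 s, if anything falls off the work surface, if the arm or the gripper's body presses on something with over 40 N, if the wrist force passes 120 N, or if a joint passes its speed limit or range.

## Working session

There is one attempt and no reset: what is moved stays moved. The work goes in short steps, Python scripts to look and compute and a shell command to move; the robot and the scene stay as the last step left them, time stands still between calls to the robot, and variables do not carry over. Pictures are saved under pics/ and viewed, at most 10 in all, crops included, and the job is handed in when it is done.

```bash
mkdir -p pics; ls
python3 - <<'E'
from plant import r
import cv2,numpy as np
s=r.get_state();print(s['time_s'],s['tcp_pos'],s['eef_rot'],r.grip_depth,s['gripper_width'],s['contact_force'])
for n in("side","top"):
    c=r.capture(n);cv2.imwrite(f"pics/{n}0.png",c['frame'][:,:,::-1]);np.savez(f"{n}0.npz",**c)
    print(n,c['fx'],c['cx'],c['cy'],np.round(c['cam_to_world'],3).tolist(),(c['z_map']>0).mean())
E
```

```text
pics
0.0 [0.22356778 0.63639783 0.22562286] [ 1.79906459e+02 -9.73913464e-03 -1.93580209e+01] 0.0188 0.08768835460872912 [ 0.20292703 -0.17901919  0.25850317]
side 394.6824967231514 276.6852958076123 210.35242641873813 [[0.777, -0.424, 0.466, 0.027], [-0.63, -0.51, 0.586, -0.631], [-0.01, -0.748, -0.663, 0.768], [0.0, 0.0, 0.0, 1.0]] 0.9958886054421768
top 388.5031716148351 274.61885862806326 208.23698456397065 [[-0.024, -0.987, 0.162, 0.345], [-0.999, 0.027, 0.019, -0.019], [-0.023, -0.161, -0.987, 1.14], [0.0, 0.0, 0.0, 1.0]] 0.9963137755102041
```

View pics/top0.png

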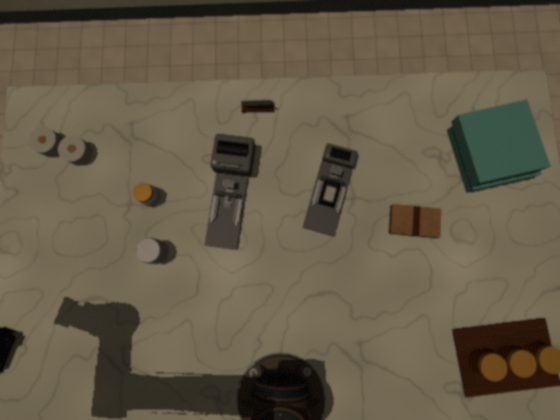

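View pics/side0.png

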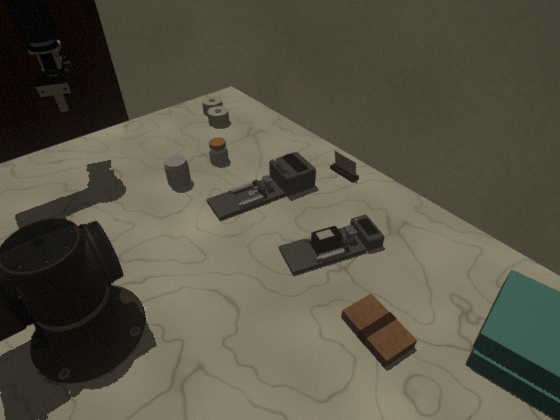

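The top view shows the printer at (230,190), the charger with the black pack at (330,190), the jar at (143,192), the tin at (150,250) and the truffle box at (415,221). The side view agrees: charger at (330,245), printer at (265,185). Next I measure coarsely.

```bash
cat > h.py <<'E'
import numpy as np,cv2
def pts(c):
    z=c['z_map'];v,u=np.mgrid[:z.shape[0],:z.shape[1]]
    P=np.stack([(u-c['cx'])/c['fx']*z,(v-c['cy'])/c['fy']*z,z],-1)
    T=np.array(c['cam_to_world']);W=P@T[:3,:3].T+T[:3,3];W[z==0]=np.nan;return W
def rect(xy):
    (cx,cy),(w,h),a=cv2.minAreaRect((xy*1000).astype(np.float32))
    return np.round([cx,cy,w,h,a],1)
def ray(c,u,v,z):
    T=np.array(c['cam_to_world']);d=T[:3,:3]@np.array([(u-c['cx'])/c['fx'],(v-c['cy'])/c['fy'],1])
    return T[:3,3]+d*(z-T[2,3])/d[2]
E
python3 - <<'E'
from h import *
for n,rg in(("top",dict(printer=(190,120,262,255),charger=(296,135,365,242),jar=(130,180,165,208),tin=(130,235,175,268),box=(385,200,445,242))),("side",dict(printer=(200,145,320,222),charger=(272,205,390,280)))):
    c=np.load(n+"0.npz");W=pts(c)
    g=W[260:300,200:300] if n=="top" else W[280:320,180:260];print(n,"table z",np.nanmedian(g[...,2]),np.nanstd(g[...,2]))
    for k,(a,b,u,v) in rg.items():
        Q=W[b:v,a:u].reshape(-1,3)
        for lo,hi in((.008,.2),(.010,.018),(.036,.046),(.05,.07),(.07,.095)):
            s=Q[(Q[:,2]>lo)&(Q[:,2]<hi)]
            if len(s)>30: print(k,lo,len(s),rect(s[:,:2]),np.round(np.median(s,0),4))
E
```

```text
top table z 8.877505644799832e-05 0.002143274098649486
printer 0.008 4001 [578.5 137.6 116.4 323.4  80.8] [0.5968 0.1351 0.0232]
printer 0.01 1766 [571.4 136.4 111.  309.9  80.7] [0.5062 0.1478 0.014 ]
printer 0.036 115 [626.5 104.3 104.  157.1  26.8] [0.5771 0.1356 0.0391]
printer 0.05 372 [663.4 123.9 116.4 151.4  80.9] [0.6422 0.1251 0.0664]
printer 0.07 1161 [685.7 120.1 112.2 101.9  80.3] [0.685  0.1191 0.0738]
charger 0.008 2882 [ 580.5 -161.4   96.   259.8   72.2] [ 0.5759 -0.1597  0.022 ]
charger 0.01 1259 [ 557.2 -153.9   95.8  210.5   72.1] [ 0.5141 -0.1452  0.0143]
charger 0.036 560 [ 617.7 -174.4   95.3  180.1   73.4] [ 0.6748 -0.1877  0.0421]
charger 0.05 415 [ 598.4 -166.7   40.8  138.9   71.2] [ 0.5707 -0.1588  0.0596]
jar 0.008 492 [575.3 371.3  57.6  56.4  11.1] [0.5721 0.3651 0.0728]
jar 0.036 45 [570.8 364.7  37.3  61.3  58.5] [0.5563 0.3555 0.0422]
jar 0.05 62 [572.6 362.7  31.1  52.9  73.6] [0.5671 0.3537 0.0542]
jar 0.07 286 [576.7 374.3  52.8  52.   49. ] [0.5763 0.3743 0.0748]
tin 0.008 693 [411.7 348.5  68.1  69.   88.8] [0.4096 0.3399 0.0836]
tin 0.05 59 [40
[... 318 characters left out ...]
325709100513
printer 0.008 3364 [597.6 227.3 295.5 328.3  78. ] [0.594  0.1292 0.0256]
printer 0.01 1231 [594.5 225.7 287.6 322.1  78.8] [0.5066 0.1427 0.0135]
printer 0.036 223 [599.9 206.3 132.1 368.7  21.5] [0.6295 0.1272 0.0404]
printer 0.05 485 [619.2 206.4 149.8 365.9  36.2] [0.6411 0.1116 0.0624]
printer 0.07 603 [656.8 223.6 129.4 346.8  14.6] [0.6822 0.1167 0.0727]
charger 0.008 3098 [ 580.4 -160.3   98.6  259.6   71.8] [ 0.5662 -0.1723  0.0227]
charger 0.01 1299 [ 578.6 -159.6   98.6  255.7   71.8] [ 0.5118 -0.1531  0.0133]
charger 0.036 603 [ 618.  -171.6   95.2  180.4   71.3] [ 0.6698 -0.1867  0.0414]
charger 0.05 430 [ 587.4 -161.8   41.1  114.    73. ] [ 0.5685 -0.1622  0.0587]
```

Careful with the scale: shifts go in shares of 0.8 m and turns go in shares of 360 degrees. That gives: 0.37 m / 0.8 = 0.4625, -0.075 m / 0.8 = -0.0938.

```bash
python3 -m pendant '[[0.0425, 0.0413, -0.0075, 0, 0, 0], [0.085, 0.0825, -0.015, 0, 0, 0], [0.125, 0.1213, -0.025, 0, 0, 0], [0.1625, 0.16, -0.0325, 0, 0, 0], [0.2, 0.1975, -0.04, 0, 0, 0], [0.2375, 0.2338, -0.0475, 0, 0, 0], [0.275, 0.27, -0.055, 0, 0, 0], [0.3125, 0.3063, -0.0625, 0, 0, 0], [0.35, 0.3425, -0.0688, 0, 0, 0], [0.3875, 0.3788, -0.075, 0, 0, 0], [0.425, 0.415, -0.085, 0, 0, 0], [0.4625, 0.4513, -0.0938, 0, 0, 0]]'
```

```text
refused: ROWS must be an object with one list for each field. Nothing was moved.
```

I used the wrong layout. The manual says an object with one list for each field; once more.

```bash
python3 -m pendant '{"sx": [0.0425, 0.085, 0.125, 0.1625, 0.2, 0.2375, 0.275, 0.3125, 0.35, 0.3875, 0.425, 0.4625], "sy": [0.0413, 0.0825, 0.1213, 0.16, 0.1975, 0.2338, 0.27, 0.3063, 0.3425, 0.3788, 0.415, 0.4513], "sz": [-0.0075, -0.015, -0.025, -0.0325, -0.04, -0.0475, -0.055, -0.0625, -0.0688, -0.075, -0.085, -0.0938], "rx": [0, 0, 0, 0, 0, 0, 0, 0, 0, 0, 0, 0], "ry": [0, 0, 0, 0, 0, 0, 0, 0, 0, 0, 0, 0], "rz": [0, 0, 0, 0, 0, 0, 0, 0, 0, 0, 0, 0]}'
python3 -m pendant '{"sx": [0.0188, 0.0338, 0.0338, 0.0338], "sy": [0.0163, 0.0325, 0.0325, 0.0325], "sz": [0, 0, 0, 0], "rx": [0, 0, 0, 0], "ry": [0, 0, 0, 0], "rz": [0, 0, 0, 0]}'
python3 - <<'E'
from plant import r
from h import *
c=r.capture("wrist");cv2.imwrite("pics/w1.png",c['frame'][:,:,::-1]);np.savez("w1.npz",**c)
s=r.get_state();print(s['tcp_pos'],s['eef_rot'],np.round(c['cam_to_world'],3).tolist(),c['fx'])
E
```

```text
time_s: 1.1
tcp_pos: [0.4434, 0.1913, 0.2981]
eef_rot: [-180.0, 0.0, -19.3]
contact_force: [0.1, 0.6, -0.1]
gripper_width: 0.0875
gripper_force: 0.0
time_s: 1.43
tcp_pos: [0.4602, 0.159, 0.2976]
eef_rot: [180.0, 0.0, -19.5]
contact_force: [0.5, 0.6, 1.1]
gripper_width: 0.0874
gripper_force: 0.0
[0.45997866 0.15966957 0.29760406] [ 1.79988483e+02  2.31998933e-02 -1.94221847e+01] [[-0.333, -0.902, -0.275, 0.534], [-0.943, 0.318, 0.097, 0.132], [0.0, 0.292, -0.956, 0.456], [0.0, 0.0, 0.0, 1.0]] 300.90162825357186
```

View pics/w1.png

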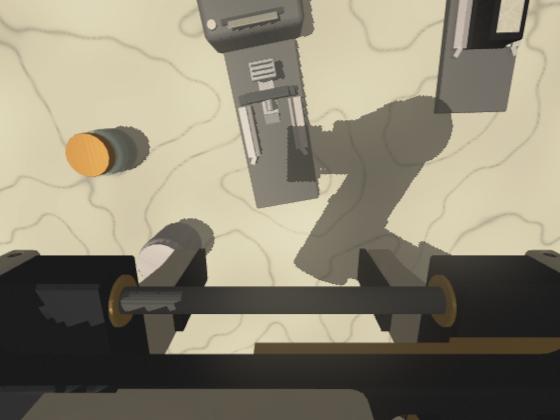

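The wrist view shows the printer: the front deck edge is at (255..318, 200), rails at (248,135) and (298,125), stop at (270,97), tooth at (270,112) and housing at (250,30). I'll fit its pose from this depth view.

```bash
cat >> h.py <<'E'
def fit(W,o,yaw,x0=-.113,xr=(-.11,.09),hw=.048):
    """refine device pose from deck-height points: side edges -> yaw,y ; front edge -> x (deck front at x0)"""
    for _ in range(4):
        c,s=np.cos(yaw),np.sin(yaw);D=W.reshape(-1,3);D=D[~np.isnan(D[:,0])]
        L=np.c_[(D[:,0]-o[0])*c+(D[:,1]-o[1])*s,-(D[:,0]-o[0])*s+(D[:,1]-o[1])*c,D[:,2]]
        d=L[(abs(L[:,2]-.014)<.004)&(abs(L[:,1])<hw+.012)&(L[:,0]>x0-.02)&(L[:,0]<xr[1])]
        ex=[];
        for x in np.arange(xr[0],xr[1],.004):
            b=d[(d[:,0]>=x)&(d[:,0]<x+.004),1]
            if len(b)>8: ex.append((x+.002,b.min(),b.max()))
        ex=np.array(ex);w=ex[:,2]-ex[:,1];k=ex[abs(w-2*hw)<.006]
        p=np.polyfit(k[:,0],(k[:,1]+k[:,2])/2,1)
        fr=[d[(d[:,1]>=y)&(d[:,1]<y+.004),0].min() for y in np.arange(-.04,.04,.004)]
        dx=np.median(fr)-x0;dy=p[1]
        o=o+np.array([c*dx-s*dy,s*dx+c*dy]);yaw+=np.arctan(p[0])
    return o,yaw,L,len(k),np.median(w)
def cells(L,z0,z1,x0,x1,y0=-.06,y1=.06):
    q=L[(L[:,2]>z0)&(L[:,2]<z1)&(L[:,0]>x0)&(L[:,0]<x1)&(L[:,1]>y0)&(L[:,1]<y1)]
    return len(q),np.round(np.percentile(q,[1,50,99],axis=0)*1000,1).tolist() if len(q) else None
E
python3 - <<'E'
from h import *
for f in("w1","top0"):
    W=pts(np.load(f+".npz"));o,y,L,n,w=fit(W,np.array([.530,.1454]),np.radians(-9.2))
    print(f,o,np.degrees(y),n,w)
    print("rail+",cells(L,.021,.028,-.05,.03,.02,.06));print("rail-",cells(L,.021,.028,-.05,.03,-.06,-.02))
    print("stop",cells(L,.034,.045,.03,.07));print("pad",cells(L,.046,.06,.05,.1));print("hous",cells(L,.07,.09,.09,.25,-.1,.1));print("tooth",cells(L,.017,.03,-.04,.05,-.015,.015));print('deck',cells(L,.008,.019,-.11,-.05,-.04,.04))
E
```

```text
w1 [0.53130561 0.14624776] -9.183225861542013 50 0.09520684716031286
rail+ (607, [[-42.8, 25.7, 21.6], [-3.7, 34.6, 24.3], [29.3, 42.3, 26.6]])
rail- (605, [[-42.4, -42.3, 21.4], [-3.3, -34.6, 24.4], [29.2, -25.8, 26.6]])
stop (450, [[32.6, -27.4, 34.5], [41.6, -0.4, 37.9], [58.8, 27.0, 42.4]])
pad (515, [[58.8, -15.7, 48.2], [69.3, -0.3, 51.9], [80.3, 15.4, 53.9]])
hous (2863, [[107.9, -52.6, 70.1], [122.5, 8.2, 72.1], [143.6, 53.8, 85.5]])
tooth (79, [[8.7, -11.8, 17.0], [15.3, 0.8, 18.1], [35.9, 12.2, 29.8]])
deck (2135, [[-109.4, -39.1, 11.9], [-79.3, -0.2, 13.8], [-50.6, 39.1, 15.8]])
top0 [0.5314733 0.1449189] -9.488357870860455 42 0.09271962337730186
rail+ (118, [[-43.5, 26.3, 21.2], [-6.5, 35.5, 24.3], [28.5, 43.2, 27.9]])
rail- (121, [[-43.4, -42.2, 21.2], [-2.8, -33.9, 24.7], [29.5, -25.4, 27.9]])
stop (82, [[34.0, -26.4, 34.4], [41.3, 0.1, 38.2], [49.7, 27.5, 42.3]])
pad (83, [[57.9, -14.9, 46.7], [68.6, 0.2, 52.1], [79.4, 15.9, 57.0]])
hous (1161, [[107.7, -52.9, 70.1], [155.9, 0.1, 73.8], [205.3, 54.8, 84.1]])
tooth (45, [[-36.7, -14.3, 17.1], [8.7, 1.7, 18.0], [36.1, 14.7, 29.5]])
deck (556, [[-109.3, -38.8, 9.6], [-79.9, -0.1, 14.0], [-50.8, 39.4, 18.5]])
```

Converted, 0.295 m / 0.8 = 0.3688, 0.262 m / 0.8 = 0.3275, -1.6 degrees / 360 = -0.0044.

```bash
python3 -m pendant '{"sx": [0.0188, 0.0375, 0.0563, 0.075, 0.0938, 0.1125, 0.1288, 0.1438, 0.1438, 0.1438, 0.1438], "sy": [0.0488, 0.0963, 0.1438, 0.1913, 0.2375, 0.2825, 0.3275, 0.3688, 0.3688, 0.3688, 0.3688], "sz": [0, 0, 0, 0, 0, 0, 0, 0, 0, 0, 0], "rx": [0, 0, 0, 0, 0, 0, 0, 0, 0, 0, 0], "ry": [0, 0, 0, 0, 0, 0, 0, 0, 0, 0, 0], "rz": [0, 0, 0, 0, 0, 0, 0, -0.0022, -0.0044, -0.0044, -0.0044]}' 0
python3 - <<'E'
from plant import r
from h import *
c=r.capture("wrist");cv2.imwrite("pics/w2.png",c['frame'][:,:,::-1]);np.savez("w2.npz",**c)
s=r.get_state();print(s['tcp_pos'],s['eef_rot'])
for f in("w2","top0"):
    W=pts(np.load(f+".npz"));o,y,L,n,w=fit(W,np.array([.5648,-.1564]),np.radians(-17.8))
    print(f,o,np.degrees(y),n,w)
    print("pack top",cells(L,.055,.066,-.05,.04,-.03,.03));
    print("rail+",cells(L,.021,.028,-.05,.03,.03,.06));print("rail-",cells(L,.021,.028,-.05,.03,-.06,-.03))
    print("stop",cells(L,.034,.042,.035,.055));print("pad",cells(L,.048,.06,.05,.09));print("hous",cells(L,.038,.046,.09,.2,-.1,.1))
E
```

```text
time_s: 2.4
tcp_pos: [0.4709, -0.1558, 0.2976]
eef_rot: [-180.0, 0.0, -17.8]
contact_force: [-0.0, 0.4, 0.2]
gripper_width: 0.0197
gripper_force: 0.0
[ 0.47098749 -0.15541225  0.29768381] [-1.79993341e+02  1.74465016e-02 -1.77154170e+01]
w2 [ 0.56631207 -0.15599911] -17.716455091011067 50 0.09462000657000796
pack top (1798, [[-34.2, -18.8, 57.8], [-0.2, 0.5, 60.0], [32.0, 19.8, 62.0]])
rail+ (480, [[-44.4, 30.0, 21.3], [-4.4, 36.6, 24.2], [29.8, 42.5, 26.0]])
rail- (488, [[-43.3, -42.3, 21.4], [-4.4, -36.7, 24.3], [29.8, -31.2, 26.3]])
stop (460, [[35.5, -27.3, 34.2], [41.5, 0.6, 37.9], [52.4, 27.7, 39.9]])
pad (518, [[57.7, -15.4, 49.6], [67.8, -0.7, 52.1], [78.3, 15.0, 54.2]])
hous (2286, [[95.3, -46.5, 38.4], [109.9, -0.5, 42.4], [124.6, 45.5, 45.1]])
top0 [ 0.56578185 -0.15647062] -17.787819759519838 26 0.09313018634522002
pack top (336, [[-34.6, -19.0, 55.5], [-1.7, 0.4, 60.3], [32.4, 20.1, 64.0]])
rail+ (92, [[-43.1, 30.3, 21.3], [-7.7, 36.5, 24.9], [29.6, 42.2, 27.9]])
rail- (88, [[-44.1, -42.5, 21.1], [-6.8, -36.6, 24.7], [28.8, -30.3, 27.8]])
stop (58, [[35.5, -26.2, 34.5], [42.4, 0.3, 37.7], [51.2, 27.5, 41.4]])
pad (82, [[58.2, -15.5, 48.2], [68.0, -0.5, 52.5], [79.5, 15.4, 56.1]])
hous (475, [[95.0, -46.0, 38.2], [117.7, 0.1, 42.5], [142.6, 46.1, 45.8]])
```

View pics/w2.png

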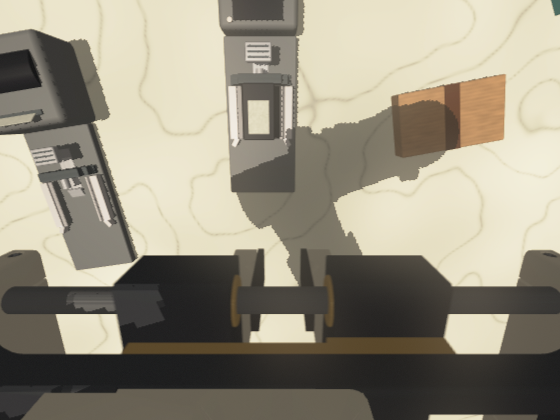

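The wrist view shows the charger centred at (262,110), with the pack at (260,110) and its pad at (258,50). The pose fits from two views agree to about 1 mm. Moving above the pad.

Converted, 0.238 m / 0.8 = 0.2975, 0.16 m / 0.8 = 0.2.

```bash
python3 -m pendant '{"sx": [0.0475, 0.0938, 0.1375, 0.175, 0.2, 0.2, 0.2, 0.2, 0.2, 0.2, 0.2], "sy": [-0.0088, -0.0175, -0.0263, -0.035, -0.0356, -0.0356, -0.0356, -0.0356, -0.0356, -0.0356, -0.0356], "sz": [0.0125, 0.0313, 0.0563, 0.0875, 0.125, 0.175, 0.225, 0.2625, 0.2875, 0.2975, 0.2975], "rx": [0, 0, 0, 0, 0, 0, 0, 0, 0, 0, 0], "ry": [0, 0, 0, 0, 0, 0, 0, 0, 0, 0, 0], "rz": [0, 0, 0, 0, 0, 0, 0, 0, 0, 0, 0]}' 0 10
```

```text
time_s: 3.37
tcp_pos: [0.631, -0.1764, 0.0578]
eef_rot: [179.9, 0.2, -17.6]
contact_force: [-0.9, 0.1, -0.4]
gripper_width: 0.0005
gripper_force: 0.0
```

Converted, 0.013 m / 0.8 = 0.0163, 0.012 m / 0.8 = 0.015.

```bash
python3 -m pendant '{"sx": [0, 0, 0, 0, 0, 0, 0, 0], "sy": [0, 0, 0, 0, 0, 0, 0, 0], "sz": [0.0038, 0.0075, 0.01, 0.0125, 0.015, 0.0163, 0.0163, 0.0163], "rx": [0, 0, 0, 0, 0, 0, 0, 0], "ry": [0, 0, 0, 0, 0, 0, 0, 0], "rz": [0, 0, 0, 0, 0, 0, 0, 0]}'; python3 -c "
from plant import r
from h import *
W=pts(r.capture('wrist'));o=np.array([.5655,-.156]);y=np.radians(-17.75)
W=W.reshape(-1,3);W=W[~np.isnan(W[:,0])];c,s=np.cos(y),np.sin(y);d=W[:,:2]-o
L=np.c_[d@[c,s],d@[-s,c],W[:,2]];print(cells(L,.052,.068,-.09,.05,-.025,.025),cells(L,.04,.054,.05,.09,-.025,.025))
c=r.capture('top');W=pts(c).reshape(-1,3);W=W[~np.isnan(W[:,0])];c,s=np.cos(y),np.sin(y);d=W[:,:2]-o
L=np.c_[d@[c,s],d@[-s,c],W[:,2]];print(cells(L,.052,.068,-.09,.05,-.025,.025))
"
```

```text
time_s: 4.03
tcp_pos: [0.6323, -0.1783, 0.0472]
eef_rot: [-180.0, -0.0, -17.8]
contact_force: [0.4, 0.4, 1.7]
gripper_width: 0.0005
gripper_force: 1.0
(0, None) (515, [[61.1, -16.2, 40.1], [80.1, -1.2, 45.9], [81.7, 15.1, 53.8]])
(341, [[-48.6, -19.3, 53.5], [-15.6, 0.5, 60.0], [18.2, 20.0, 65.2]])
```

The pack has sprung to about x = -15.5 mm. Lifting, opening, and going over the pack.

Converted, -0.0864 m / 0.8 = -0.108, -0.03 m / 0.8 = -0.0375.

```bash
python3 -m pendant '{"sx": [0, 0, -0.0375, -0.075, -0.108, -0.108, -0.108, -0.108], "sy": [0, 0, -0.0013, -0.0013, -0.0018, -0.0018, -0.0018, -0.0018], "sz": [-0.025, -0.05, -0.0563, -0.0563, -0.0563, -0.0563, -0.0563, -0.0563], "rx": [0, 0, 0, 0, 0, 0, 0, 0], "ry": [0, 0, 0, 0, 0, 0, 0, 0], "rz": [0, 0, 0, 0, 0, 0, 0, 0]}' 0.088 10; python3 -c "
from plant import r
from h import *
y=np.radians(-17.75);o=np.array([.5655,-.156])
for n in('wrist','top','side'):
  k=r.capture(n);W=pts(k).reshape(-1,3);W=W[~np.isnan(W[:,0])];c,s=np.cos(y),np.sin(y);d=W[:,:2]-o
  L=np.c_[d@[c,s],d@[-s,c],W[:,2]];print(n,cells(L,.052,.066,-.09,.03,-.025,.025))
k=r.capture('wrist');cv2.imwrite('pics/w3.png',k['frame'][:,:,::-1])
"
```

```text
time_s: 4.8
tcp_pos: [0.5503, -0.1506, 0.0921]
eef_rot: [180.0, -0.0, -17.7]
contact_force: [0.2, -0.7, 0.0]
gripper_width: 0.0483
gripper_force: 0.0
wrist (5500, [[-49.0, -19.3, 54.5], [-12.0, 0.3, 61.4], [17.4, 19.6, 63.2]])
top (145, [[-50.7, -19.3, 56.6], [-36.7, 0.7, 61.2], [-13.4, 19.3, 65.5]])
side (277, [[-50.2, -19.8, 52.3], [-27.0, -5.0, 59.9], [14.7, 21.3, 63.2]])
```

View pics/w3.png

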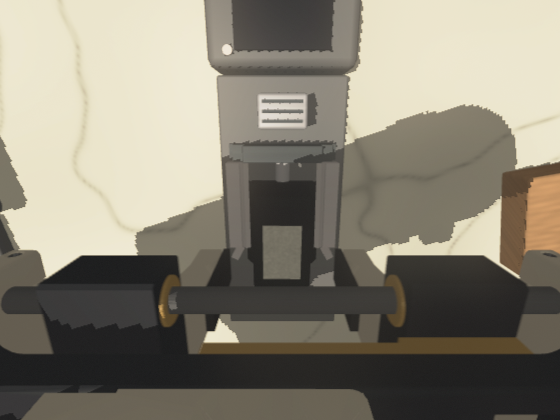

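The pack's nose is straight ahead between the fingers, with its light label at (282,250), and the gap to the stop is visible at (283,170). I'll wait for the fingers to open, then descend.

Converted, 0.0615 m / 0.8 = 0.0769, 0.048 m / 0.8 = 0.06.

```bash
python3 -m pendant '{"sx": [0, 0, 0, 0, 0, 0, 0, 0, 0, 0, 0, 0], "sy": [0, 0, 0, 0, 0, 0, 0, 0, 0, 0, 0, 0], "sz": [0.0063, 0.0125, 0.015, 0.0175, 0.02, 0.0225, 0.0275, 0.0438, 0.06, 0.0725, 0.0769, 0.0769], "rx": [0, 0, 0, 0, 0, 0, 0, 0, 0, 0, 0, 0], "ry": [0, 0, 0, 0, 0, 0, 0, 0, 0, 0, 0, 0], "rz": [0, 0, 0, 0, 0, 0, 0, 0, 0, 0, 0, 0]}'
```

```text
time_s: 6.0
tcp_pos: [0.5494, -0.1505, 0.0293]
eef_rot: [180.0, 0.1, -17.8]
contact_force: [-0.5, -0.1, 0.5]
gripper_width: 0.0875
gripper_force: 0.0
```

```bash
python3 -m pendant '{"sx": [0, 0, 0, 0, 0, 0, 0, 0, 0, 0, 0], "sy": [0, 0, 0, 0, 0, 0, 0, 0, 0, 0, 0], "sz": [0, 0, 0, 0, 0, 0, 0, 0, 0, 0, 0], "rx": [0, 0, 0, 0, 0, 0, 0, 0, 0, 0, 0], "ry": [0, 0, 0, 0, 0, 0, 0, 0, 0, 0, 0], "rz": [0, 0, 0, 0, 0, 0, 0, 0, 0, 0, 0]}' 0.03 30
```

```text
time_s: 6.92
tcp_pos: [0.5501, -0.1505, 0.0304]
eef_rot: [180.0, -0.0, -17.8]
contact_force: [-1.2, 1.0, 0.2]
gripper_width: 0.0399
gripper_force: 30.0
```

```bash
python3 -m pendant '{"sx": [-0.0038, -0.0088, -0.015, -0.0225, -0.03, -0.0375], "sy": [0, 0, 0, 0, 0, 0], "sz": [0, 0, 0, 0, 0, 0], "rx": [0, 0, 0, 0, 0, 0], "ry": [0, 0, 0, 0, 0, 0], "rz": [0, 0, 0, 0, 0, 0]}';python3 -m pendant '{"sx": [-0.0075, -0.015, -0.025, -0.035, -0.045, -0.05, -0.05, -0.05], "sy": [0, 0, 0, 0, 0, 0, 0, 0], "sz": [0, 0, 0, 0, 0, 0, 0, 0], "rx": [0, 0, 0, 0, 0, 0, 0, 0], "ry": [0, 0, 0, 0, 0, 0, 0, 0], "rz": [0, 0, 0, 0, 0, 0, 0, 0]}'
python3 -c "
from plant import r
from h import *
y=np.radians(-17.75);o=np.array([.5655,-.156])
for n in('wrist','top','side'):
  k=r.capture(n);W=pts(k).reshape(-1,3);W=W[~np.isnan(W[:,0])];c,s=np.cos(y),np.sin(y);d=W[:,:2]-o
  L=np.c_[d@[c,s],d@[-s,c],W[:,2]];print(n,cells(L,.052,.066,-.13,-.03,-.018,.018))
"
```

```text
time_s: 7.42
tcp_pos: [0.5208, -0.1411, 0.0304]
eef_rot: [-180.0, -0.0, -17.7]
contact_force: [1.2, 1.5, -0.1]
gripper_width: 0.0399
gripper_force: 30.0
time_s: 8.08
tcp_pos: [0.4826, -0.1291, 0.0302]
eef_rot: [180.0, 0.1, -17.7]
contact_force: [-0.4, -1.1, -2.7]
gripper_width: 0.0398
gripper_force: 30.0
wrist (7115, [[-115.9, -17.6, 53.3], [-72.4, -0.0, 61.3], [-53.2, 17.6, 62.9]])
top (45, [[-121.0, -17.6, 55.3], [-116.7, -0.0, 59.7], [-112.3, 17.6, 64.8]])
side (62, [[-121.0, -17.7, 52.2], [-116.0, -0.2, 58.9], [-106.9, 17.5, 60.9]])
```

Converted, -0.264 m / 0.8 = -0.33, -0.088 m / 0.8 = -0.11, -8.5 degrees / 360 = -0.0236.

```bash
python3 -m pendant '{"sx": [0, 0, -0.0125, -0.0313, -0.0513, -0.0713, -0.0913, -0.1113, -0.13, -0.145, -0.1525, -0.1525], "sy": [0, 0, -0.0275, -0.0675, -0.11, -0.1525, -0.195, -0.2375, -0.28, -0.3125, -0.33, -0.33], "sz": [-0.025, -0.0563, -0.075, -0.075, -0.075, -0.075, -0.075, -0.075, -0.075, -0.075, -0.075, -0.075], "rx": [0, 0, 0, 0, 0, 0, 0, 0, 0, 0, 0, 0], "ry": [0, 0, 0, 0, 0, 0, 0, 0, 0, 0, 0, 0], "rz": [0, 0, -0.0028, -0.0083, -0.0139, -0.0194, -0.0222, -0.0236, -0.0236, -0.0236, -0.0236, -0.0236]}'
python3 -m pendant '{"sx": [0, 0], "sy": [0, 0], "sz": [0, 0], "rx": [0, 0], "ry": [0, 0], "rz": [0, 0]}'
cat > m.py <<'E'
from plant import r
from h import *
y=np.radians(-9.2);o=np.array([.5305,.146]);c,s=np.cos(y),np.sin(y)
st=r.get_state();t=st['tcp_pos'];e=st['eef_rot'];d=np.array(t[:2])-o
print('tcp in printer',np.round([d@[c,s],d@[-s,c],t[2]],4),'yaw',round(e[2]+9.2,2),np.round(e[:2],2),st['contact_force'],st['gripper_width'])
def look(tag,n='wrist',zc=None):
  k=r.capture(n);np.savez(tag+'.npz',**k);cv2.imwrite(f'pics/{tag}.png',k['frame'][:,:,::-1])
  W=pts(k).reshape(-1,3);W=W[~np.isnan(W[:,0])];D=W[:,:2]-o;L=np.c_[D@[c,s],D@[-s,c],W[:,2]]
  tx=d@[c,s];ty=d@[-s,c];zt=t[2]+.030
  q=L[(abs(L[:,2]-zt)<.006)&(abs(L[:,1]-ty)<.017)&(L[:,0]<tx+.045)&(L[:,0]>tx+.012)]
  A=np.c_[q[:,:2]-[tx,ty],np.ones(len(q))];p=np.linalg.lstsq(A,q[:,2],rcond=None)[0]
  print('pack top plane: slope x,y deg',np.degrees(p[:2]),'z@tcp',p[2],'nose x rel tcp',np.percentile(q[:,0]-tx,[1,99.5]),len(q))
  return L
E
python3 -c "
from m import *
L=look('w4')
q=L[(abs(L[:,2]-t[2]-.03)<.006)&(abs(L[:,1]-d@[-s,c])<.03)&(L[:,0]<d@[c,s]+.034)&(L[:,0]>d@[c,s]+.02)]
print('y edges rel',np.percentile(q[:,1]-d@[-s,c],[.5,99.5]))
"
```

```text
time_s: 9.23
tcp_pos: [0.4481, 0.1627, 0.0904]
eef_rot: [-179.9, -0.0, -9.1]
contact_force: [0.1, 0.4, -3.4]
gripper_width: 0.0398
gripper_force: 30.0
time_s: 9.4
tcp_pos: [0.4474, 0.1591, 0.09]
eef_rot: [180.0, 0.0, -9.3]
contact_force: [-0.3, 0.4, -3.3]
gripper_width: 0.0399
gripper_force: 30.0
tcp in printer [-0.0841 -0.0004  0.09  ] yaw -0.05 [1.7996e+02 4.0000e-02] [-0.27240919  0.44151934 -3.29474543] 0.03989161594760561
pack top plane: slope x,y deg [-4.57838971 -0.13172536] z@tcp 0.12301582587375375 nose x rel tcp [0.01223057 0.03394205] 3650
y edges rel [-0.02023858  0.0187918 ]
```

View pics/w4.png

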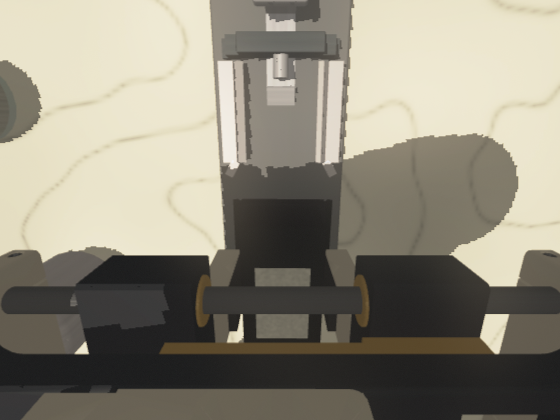

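The view shows the pack's nose edge at row 200, cols 235..332, in line with the rails (cols 222..342, row 165) and the tooth at (281,95). I'll recheck the tilt without the front face's points.

```bash
python3 -c "
from m import *
W=pts(np.load('w4.npz')).reshape(-1,3);W=W[~np.isnan(W[:,0])];D=W[:,:2]-o;L=np.c_[D@[c,s]-d@[c,s],D@[-s,c]-d@[-s,c],W[:,2]-t[2]]
for a in np.arange(-.012,.040,.003):
  q=L[(L[:,0]>a)&(L[:,0]<a+.003)&(abs(L[:,1])<.017)&(abs(L[:,2]-.03)<.012)]
  print(round(a*1e3,1),len(q),np.round(np.median(q[:,2])*1e3,2) if len(q) else 0, np.round(np.std(q[:,2])*1e3,2) if len(q) else 0)
"
```

```text
tcp in printer [-0.084  -0.0007  0.09  ] yaw -0.09 [1.7997e+02 4.0000e-02] [-0.0524843   0.35064292 -3.06074314] 0.03962860787311261
-12.0 7 31.6 0.23
-9.0 0 0 0
-6.0 0 0 0
-3.0 0 0 0
-0.0 0 0 0
3.0 296 31.16 0.6
6.0 399 31.3 0.58
9.0 396 31.4 0.58
12.0 446 31.39 0.59
15.0 432 31.28 0.56
18.0 435 31.4 0.57
21.0 441 31.51 0.59
24.0 440 31.64 0.6
27.0 468 31.72 0.59
30.0 560 31.52 1.18
33.0 716 25.01 3.85
36.0 0 0 0
39.0 0 0 0
```

Converted, 0.0605 m / 0.8 = 0.0756, -0.0005 m / 0.8 = -0.0006.

```bash
python3 -m pendant '{"sx": [0, 0, 0, 0, 0, 0, 0, 0], "sy": [-0.0006, -0.0006, -0.0006, -0.0006, -0.0006, -0.0006, -0.0006, -0.0006], "sz": [0.0188, 0.0375, 0.0538, 0.065, 0.0713, 0.0744, 0.0756, 0.0756], "rx": [0, 0, 0, 0, 0, 0, 0, 0], "ry": [0, 0, 0, 0, 0, 0, 0, 0], "rz": [0, 0, 0, 0, 0, 0, 0, 0]}'
python3 -m pendant '{"sx": [0, 0, 0, 0, 0, 0], "sy": [0, 0, 0, 0, 0, 0], "sz": [0, 0, 0, -0.0006, -0.0013, -0.0013], "rx": [0, 0, 0, 0, 0, 0], "ry": [0, 0, 0, 0, 0, 0], "rz": [0, 0, 0, 0, 0, 0]}' 0.05
python3 -m pendant '{"sx": [0, 0, 0, 0, 0, 0, 0], "sy": [0, 0, 0, 0, 0, 0, 0], "sz": [0, 0, 0, 0, 0, 0, 0], "rx": [0, 0, 0, 0, 0, 0, 0], "ry": [0, 0, 0, 0, 0, 0, 0], "rz": [0, 0, 0, 0, 0, 0, 0]}' 0.03 30
python3 -c "
from m import *
L=look('w5')
L=L-[d@[c,s],d@[-s,c],t[2]]
for a in (.003,.009,.015,.021,.027):
  q=L[(L[:,0]>a)&(L[:,0]<a+.003)&(abs(L[:,1])<.017)&(abs(L[:,2]-.03)<.012)];print(np.round(np.median(q[:,2])*1e3,2))
"
```

```text
time_s: 10.12
tcp_pos: [0.4481, 0.1599, 0.0303]
eef_rot: [-180.0, -0.0, -9.3]
contact_force: [-1.2, -0.4, -2.9]
gripper_width: 0.0401
gripper_force: 30.0
time_s: 10.62
tcp_pos: [0.448, 0.1601, 0.0311]
eef_rot: [-180.0, -0.0, -9.2]
contact_force: [-0.5, 0.0, -0.5]
gripper_width: 0.0498
gripper_force: 0.0
time_s: 11.2
tcp_pos: [0.4478, 0.16, 0.0309]
eef_rot: [-180.0, -0.0, -9.3]
contact_force: [-0.3, -0.1, 1.4]
gripper_width: 0.0397
gripper_force: 30.0
tcp in printer [-0.0839  0.0006  0.0309] yaw -0.05 [-180.   -0.] [-0.26718084 -0.05013242  1.35673021] 0.039728650224611424
pack top plane: slope x,y deg [-3.08206953 -0.02654407] z@tcp 0.0610703394701934 nose x rel tcp [0.01230945 0.0351943 ] 3610
29.41
29.45
29.07
29.04
29.03
```

Converted, 0.032 m / 0.8 = 0.04, 0.0004 m / 0.8 = 0.0005.

```bash
python3 -m pendant '{"sx": [0.005, 0.0113, 0.0175, 0.0238, 0.03, 0.0363, 0.04], "sy": [0.0005, 0.0005, 0.0005, 0.0005, 0.0005, 0.0005, 0.0005], "sz": [-0.0006, -0.0006, -0.0006, -0.0006, -0.0006, -0.0006, -0.0006], "rx": [0, 0, 0, 0, 0, 0, 0], "ry": [0, 0, 0, 0, 0, 0, 0], "rz": [0, 0, 0, 0, 0, 0, 0]}';python3 -m pendant '{"sx": [0.0063, 0.0125, 0.0188, 0.0238, 0.0275, 0.0275], "sy": [0, 0, 0, 0, 0, 0], "sz": [0, 0, 0, 0, 0, 0], "rx": [0, 0, 0, 0, 0, 0], "ry": [0, 0, 0, 0, 0, 0], "rz": [0, 0, 0, 0, 0, 0]}'; python3 -c "import m"
```

```text
time_s: 11.83
tcp_pos: [0.4801, 0.1543, 0.0312]
eef_rot: [180.0, -0.0, -9.3]
contact_force: [0.3, -0.3, -2.9]
gripper_width: 0.0396
gripper_force: 30.0
time_s: 12.33
tcp_pos: [0.5017, 0.1509, 0.0313]
eef_rot: [-180.0, -0.0, -9.3]
contact_force: [0.1, 0.1, -2.5]
gripper_width: 0.0402
gripper_force: 30.0
tcp in printer [-0.0292  0.0002  0.0313] yaw -0.07 [-1.7999e+02 -1.0000e-02] [ 0.05826292  0.06686906 -2.45659219] 0.040199455840426175
```

Converted, 0.012 m / 0.8 = 0.015, 0.01 m / 0.8 = 0.0125.

```bash
for i in 1; do python3 -m pendant '{"sx": [0.0025, 0.005, 0.0075, 0.01, 0.0125, 0.015], "sy": [0, 0, 0, 0, 0, 0], "sz": [0, 0, 0, 0, 0, 0], "rx": [0, 0, 0, 0, 0, 0], "ry": [0, 0, 0, 0, 0, 0], "rz": [0, 0, 0, 0, 0, 0]}'; done; python3 -m pendant '{"sx": [0.0025, 0.005, 0.0075, 0.01, 0.01], "sy": [0, 0, 0, 0, 0], "sz": [0, 0, 0, 0, 0], "rx": [0, 0, 0, 0, 0], "ry": [0, 0, 0, 0, 0], "rz": [0, 0, 0, 0, 0]}'; python3 -c "import m"
```

```text
time_s: 12.83
tcp_pos: [0.5129, 0.1489, 0.0314]
eef_rot: [180.0, 0.0, -9.2]
contact_force: [-0.9, 0.7, -0.9]
gripper_width: 0.0395
gripper_force: 30.0
time_s: 13.25
tcp_pos: [0.5209, 0.1476, 0.0312]
eef_rot: [180.0, 0.0, -9.3]
contact_force: [-2.2, -0.1, -0.4]
gripper_width: 0.04
gripper_force: 30.0
tcp in printer [-0.0098  0.      0.0312] yaw -0.06 [1.7999e+02 2.0000e-02] [-2.22382297 -0.09656017 -0.36644994] 0.04002707989060085
```

Converted, 0.004 m / 0.8 = 0.005, 0.003 m / 0.8 = 0.0038.

```bash
python3 -m pendant '{"sx": [0.0013, 0.0025, 0.0038, 0.005, 0.005], "sy": [0, 0, 0, 0, 0], "sz": [0, 0, 0, 0, 0], "rx": [0, 0, 0, 0, 0], "ry": [0, 0, 0, 0, 0], "rz": [0, 0, 0, 0, 0]}';python3 -m pendant '{"sx": [0.0013, 0.0025, 0.0038, 0.0038], "sy": [0, 0, 0, 0], "sz": [0, 0, 0, 0], "rx": [0, 0, 0, 0], "ry": [0, 0, 0, 0], "rz": [0, 0, 0, 0]}'; python3 -c "import m
m.look('w6')"
```

```text
time_s: 13.67
tcp_pos: [0.5247, 0.1469, 0.0312]
eef_rot: [180.0, 0.0, -9.3]
contact_force: [-3.2, 0.8, -1.6]
gripper_width: 0.0396
gripper_force: 30.0
time_s: 14.0
tcp_pos: [0.5277, 0.1464, 0.0313]
eef_rot: [180.0, 0.0, -9.3]
contact_force: [-2.5, 1.0, -1.0]
gripper_width: 0.0398
gripper_force: 30.0
tcp in printer [-0.0028 -0.      0.0313] yaw -0.06 [1.7999e+02 1.0000e-02] [-2.52925765  0.97024365 -1.00532268] 0.039764428648040244
pack top plane: slope x,y deg [-3.14205169 -0.04284785] z@tcp 0.06142807131039959 nose x rel tcp [0.01226964 0.03514135] 3605
```

```bash
cat >> m.py <<'E'
def pad(n='top'):
  W=pts(r.capture(n)).reshape(-1,3);W=W[~np.isnan(W[:,0])];D=W[:,:2]-o;x=D@[c,s];yy=D@[-s,c]
  q=W[(abs(x-.070)<.009)&(abs(yy)<.013)&(W[:,2]>.04)&(W[:,2]<.06),2];print('pad z',n,np.round(np.percentile(q,[10,50,90])*1e3,2) if len(q) else None,len(q))
E
python3 -m pendant '{"sx": [0.0013, 0.0025, 0.0025], "sy": [0, 0, 0], "sz": [0, 0, 0], "rx": [0, 0, 0], "ry": [0, 0, 0], "rz": [0, 0, 0]}';python3 -c "import m
m.pad('wrist')"; python3 -m pendant '{"sx": [0.0013, 0.0025, 0.0025], "sy": [0, 0, 0], "sz": [0, 0, 0], "rx": [0, 0, 0], "ry": [0, 0, 0], "rz": [0, 0, 0]}';python3 -c "import m
m.pad('wrist')
m.pad('top')"
```

```text
time_s: 14.3
tcp_pos: [0.5301, 0.1461, 0.0314]
eef_rot: [-180.0, -0.0, -9.3]
contact_force: [-0.3, -0.7, -2.8]
gripper_width: 0.04
gripper_force: 30.0
tcp in printer [-0.0004  0.0001  0.0314] yaw -0.05 [-1.8e+02 -3.0e-02] [-0.29752761 -0.67516305 -2.84732911] 0.03995574518834319
pad z wrist [50.13 51.01 51.94] 2378
time_s: 14.6
tcp_pos: [0.5316, 0.1458, 0.0313]
eef_rot: [180.0, 0.0, -9.3]
contact_force: [-4.0, -0.1, -2.5]
gripper_width: 0.0395
gripper_force: 30.0
tcp in printer [0.0011 0.     0.0313] yaw -0.06 [1.7999e+02 2.0000e-02] [-4.02566959 -0.05478235 -2.50321308] 0.039521171922124794
pad z wrist [51.3  52.2  53.14] 2432
pad z top [48.68 52.47 54.99] 21
```

```bash
python3 -c "
from m import *
for f in('w1','w4','w5','w6'):
  W=pts(np.load(f+'.npz')).reshape(-1,3);W=W[~np.isnan(W[:,0])];D=W[:,:2]-o;x=D@[c,s];yy=D@[-s,c]
  q=W[(abs(x-.070)<.009)&(abs(yy)<.013)&(W[:,2]>.04)&(W[:,2]<.06),2];print(f,np.round(np.percentile(q,[10,50,90])*1e3,2) if len(q) else None,len(q))
pad('wrist');look('w7')
"
```

```text
tcp in printer [0.001  0.     0.0313] yaw -0.06 [1.7999e+02 1.0000e-02] [-2.7780611   0.1115724  -1.78996303] 0.039868942073774706
w1 [51.11 52.11 53.38] 342
w4 None 0
w5 None 0
w6 [46.61 47.53 48.52] 2326
pad z wrist [51.31 52.18 53.09] 2420
pack top plane: slope x,y deg [-3.09261624 -0.0744885 ] z@tcp 0.061402624857210125 nose x rel tcp [0.01227491 0.03511844] 3609
```

View pics/w7.png

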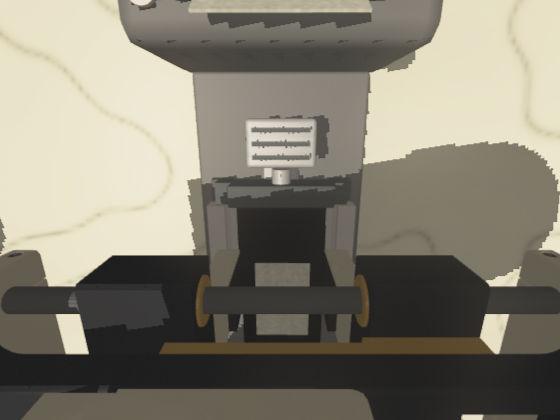

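The pad went from 47.5 mm (riding) back up to 52.2 mm, so the catch has clicked. The view shows the pack against the stop region at (280,205). Releasing and lifting.

Converted, -0.18 m / 0.8 = -0.225, -0.06 m / 0.8 = -0.075.

```bash
python3 -m pendant '{"sx": [0, 0, 0, 0, 0, 0], "sy": [0, 0, 0, 0, 0, 0], "sz": [0, 0, 0, 0, 0, 0], "rx": [0, 0, 0, 0, 0, 0], "ry": [0, 0, 0, 0, 0, 0], "rz": [0, 0, 0, 0, 0, 0]}' 0.06; python3 -m pendant '{"sx": [0, 0, 0, 0, -0.0375, -0.075, -0.1, -0.1, -0.1, -0.1], "sy": [0, 0, 0, 0, 0, 0, 0, 0, 0, 0], "sz": [-0.025, -0.0625, -0.1063, -0.15, -0.1875, -0.2125, -0.225, -0.225, -0.225, -0.225], "rx": [0, 0, 0, 0, 0, 0, 0, 0, 0, 0], "ry": [0, 0, 0, 0, 0, 0, 0, 0, 0, 0], "rz": [0, 0, 0, 0, 0, 0, 0, 0, 0, 0]}'
python3 -c "
from m import *
pad('wrist');k=r.capture('wrist');cv2.imwrite('pics/w8.png',k['frame'][:,:,::-1])
W=pts(k).reshape(-1,3);W=W[~np.isnan(W[:,0])];D=W[:,:2]-o;L=np.c_[D@[c,s],D@[-s,c],W[:,2]]
print(cells(L,.054,.068,-.06,.05,-.03,.03))
q=L[(abs(L[:,2]-.06)<.003)&(abs(L[:,0])<.032)&(abs(L[:,1])<.018)];print(np.degrees(np.linalg.lstsq(np.c_[q[:,:2],np.ones(len(q))],q[:,2],rcond=None)[0][:2]))
print(rect(L[(L[:,2]>.056)&(L[:,2]<.066)&(abs(L[:,0])<.045)&(abs(L[:,1])<.025)][:,:2]))
W=pts(r.capture('top'));W0=pts(np.load('top0.npz'))
for n,(a,b,u,v) in dict(jar=(130,180,165,208),tin=(130,235,175,268),box=(385,200,445,242)).items(): print(n,np.nanmedian(abs(W[b:v,a:u,2]-W0[b:v,a:u,2])))
"
```

```text
time_s: 15.3
tcp_pos: [0.5319, 0.146, 0.0315]
eef_rot: [-180.0, -0.0, -9.2]
contact_force: [0.0, 1.0, -0.0]
gripper_width: 0.0598
gripper_force: 0.0
time_s: 16.13
tcp_pos: [0.4528, 0.1589, 0.2114]
eef_rot: [-180.0, -0.0, -9.2]
contact_force: [0.2, 0.1, -0.4]
gripper_width: 0.0601
gripper_force: 0.0
tcp in printer [-0.0788  0.0003  0.2114] yaw -0.02 [-1.7997e+02 -2.0000e-02] [ 0.22757845  0.08766501 -0.41742108] 0.06013918395035505
pad z wrist [51.15 52.26 53.33] 590
(2906, [[-33.1, -20.0, 57.8], [1.9, -0.9, 60.0], [33.6, 19.2, 61.9]])
[-0.18943584 -0.02084292]
[ 0.2 -0.4 67.2 40.   0.1]
jar 0.6403110829392376
tin 0.006993867050521629
box 0.001957113325994353
```

View pics/w8.png

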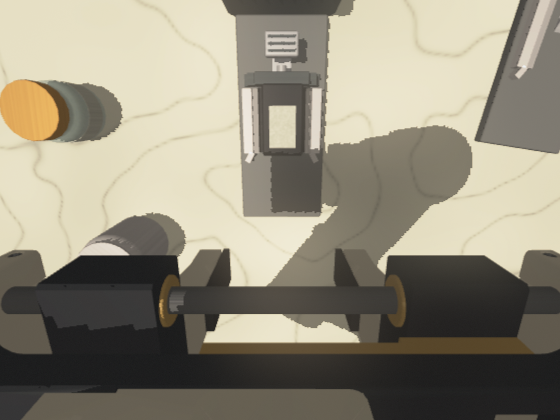

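The view shows the pack seated between the rails at (283,118), level, with the pad up at (282,45). The jar (30,110) and the tin (115,245) are still standing. Handing in.

```bash
python3 -c "
from plant import r
print(r.close_job())"
```

```text
the job is handed in; nothing more can be done
None
```

The pack is locked in the printer's dovetail (catch clicked up, pack level, gripper clear) and the job is handed in at about 16 s; the hand-in call returned no verdict.

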